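# Slide the yerba tin home between jar and sugar bowl

## Robot

A 7-joint arm with a two-finger parallel gripper is mounted at the origin on the work surface. World frame = base frame: x ahead of the robot, y to its left, z up, the work surface at z = 0. Lengths are in m, angles in rad, forces in N, time in s.
With the tool pointing down it reaches from about 0.425 to 0.825 m from the base axis. Payload 3.6 kg.
Tool frame: the origin (TCP) lies at the very end of the fingers, on their centre line; the grasp point (between the pads) lies behind it (r.grasp_offset is the y of the grasp point in the tool frame, in m); y points along the fingers, x is the direction in which the jaws open and shut, and the axes are right-handed (so a half turn about y gives the same grasp; the last joint's range is limited). The gripper opens to 85 mm and grips with 20 to 120 N. Pads are 22 mm wide; open, the fingers measure 114 mm over their backs; the gripper's body (76 mm by 85 mm) begins 54 mm behind the grasp point. The pads swing forward as they close: fully open they stand 13 mm farther back than shut.
Start: joints at [-1.296, 0.615, -0.013, 1.423, 0.008, 1.103, -0.04], TCP at [0.193, 0.621, 0.231] pointing down, gripper open.
Joint ranges: [-3.12, 3.12], [-0.3, 2.06], [-1.34, 1.32], [0.26, 2.42], [-1.36, 4.5], [0.01, 1.98], [-2.84, 2.84]. Speed limits (rad/s): [2.79, 2.79, 3.14, 3.14, 3.14, 3.14, 3.14].

## Interface

Orientations are given as a unit quaternion [x, y, z, w].
In Python, from bench import sensors, snapshot, sign_off, r gives the robot as it stands. The module is installed in compiled form; this text tells all that it offers.
- The arm moves only by the tool send_rows, never from a script. Its argument "deltas" is a list of rows, each a list of 7 numbers: the closure, from -1 (fully open) to 1 (shut), then the shift along the tool's x, y, z scaled (see below), then the turn, a rotation vector about the tool's x, y, z scaled (see below). A call has 1 to 8 rows; each row is the pose to reach, as a shift and turn from the pose measured when the call began, along the tool's axes at that moment; what a row does not reach only later rows make up. The controller multiplies each number of a shift by 0.2 m and each number of a turn by 90 degrees. A row lasts 1/8 s, in which the tool goes at most 62.5 mm and 10.7 degrees, less where a joint would pass 70% of its speed; a pose out of reach is approached as far as the arm can. A call with a number of a shift or a turn outside -1 to 1 is refused whole. A call with a gripper value outside its range is refused whole. The fingers move at their own pace and stop on an object; the grip force is fixed at half the most. Time passes only in rows, so rows that repeat a pose let the fingers close. It gives the time, the measured TCP pose, the force and the opening at its end, in the units of the state.
- sensors.get_obs(): the state, without advancing time (a new reading comes with each control period).
- snapshot(name): name is "scene" or "top" or "wrist"; returns a dict with "pixels" (384x512x3 uint8, blue, green, red), "intrinsics" (3x3 intrinsics, pixels), "origin" and "rotation" of the camera in the world. Camera axes: x right, y down, z forward; pixel columns grow to the right and rows downward; lengths in m; the calibration is good to about 2 mm. A picture is of the moment at which its call begins. There is no depth.
- sign_off(): hands the job in, once; it reports no verdict.
The state is a dict: "time": time; "joint_positions": joint angles; "joint_velocities": joint speeds; "effort": joint torques, N m; "eef_pos": TCP position; "orientation": TCP orientation; "ft_force": force on the tool from outside, world axes, zero at the start; "ft_torque": the same for the moment, N m; "finger_gap": opening from 0.0 (shut) to 1.0 (fully open).
Only numpy, scipy, OpenCV 4.12 (cv2) and the standard library are available. Lean on these libraries where they do the work, as an engineer would, in place of code of your own. Each camera call takes 0.05 s, during which the arm holds its last target. There are 200 camera calls.

## Task

Push the green yerba tin along the counter, through the narrow gap between the glass clamp jar and the blue sugar bowl, until it sits squarely against the wooden back rail behind them. Only push it with the fingers: it must stay flat on the counter and never be lifted or tipped. Do not knock hard against the jar, the bowl or their wooden stand, and leave the gourd, the bombilla and the white cup where they are.

Things in the scene. Friction and masses are not known exactly. Their poses are not given: they have to be found in the camera images.
- caddy: Loose closed yerba tin: green box, lighter green lid flush with its sides, blank label. 104 mm long (x), 88 wide (y), 58 high, edges rounded 4 mm, 0.25 to 0.5 kg. Origin: centre of underside, on the counter. Starts on the robot's side of the gap, up to 65 mm off its centre line and turned up to 0.3 rad from it; it fits through only lengthwise.
- organiser: Wooden stand fixed to the counter, carrying jar and sugar bowl (also fixed). Origin: on the counter, mid-gap. x: centre line of the gap, pointing through it away from the robot; y: to the jar. Gap 96 mm wide. Jar and bowl stand on two blocks 10 mm high, x = -46 to 109 mm, inner faces at y = -54 and 54 mm; between them the tin slides on the bare counter.
- jar (a point): Axis of the squat glass clamp jar at counter height; in the stand's frame x = 0, y = +94 mm. Jar radius 46 mm, its top 74 mm above the counter at most.
- bowl (a point): Axis of the blue ceramic sugar bowl at counter height; in the stand's frame x = 0, y = -94 mm. Bowl radius 46 mm, its knob reaches 74 mm above the counter.
- rail (a point): Middle of the lower edge of the wooden back rail's near face, at counter height: x = +109 mm, y = 0 in the stand's frame. Rail 45 mm high, 268 mm wide (along the stand's y). With the tin home against it, the tin's origin is at x = +57 mm, y = 0 and its near face at x = +5 mm.
- gourd: Empty brown hollow gourd cup, 74 mm across and 68 mm high, loose, standing upright to one side of the stand. Origin: centre of the underside. To be left alone.
- bombilla: Steel drinking straw with a flattened strainer end, lying loose on the counter to one side of the work; about 190 mm long (its x, strainer at +x), 10 mm high. Origin: on the counter under its middle. To be left alone.
- cup: White ceramic cup, 72 mm across and 70 mm high, loose, standing upright to one side of the stand. Origin: centre of the underside. To be left alone.
Not all that is in view belongs to the job. Of the things that look like the caddy, take the one that is farthest to the robot's left at the start.

How it is judged:
On the way:
1. the tin passes between jar and bowl, lying flat (x of caddy in the frame of organiser between -0.03 and 0.03 m and y of caddy in the frame of organiser between -0.015 and 0.015 m and height (world z) of caddy below 0.008 m), for 0.05 s.
At the end, for the whole second after the job is handed in: The tin rests flat on the counter beyond the gap, its far face within 7 mm of the back rail, within 15 mm of the centre line and square to it within 0.1 rad, at rest; gourd, cup and bombilla are within 20 mm of where they started (x of caddy in the frame of organiser between 0.05 and 0.062 m and y of caddy in the frame of organiser between -0.015 and 0.015 m and angle between the x axis of caddy and the x axis of organiser, either way round below 0.1 rad and height (world z) of caddy below 0.005 m and angle between caddy's own z axis and vertical below 0.05 rad and linear speed of caddy below 0.01 m/s and distance of each of gourd, cup, bombilla from where it was at the start of the episode below 0.02 m); the robot touches nothing.
It fails at once if the tin is lifted or tipped (height (world z) of caddy above 0.012 m or angle between caddy's own z axis and vertical above 0.2 rad).
It fails at once if gourd, cup or bombilla is displaced by more than 20 mm or toppled (distance of any of gourd, cup, bombilla from where it was at the start of the episode above 0.02 m or angle between any of gourd, cup's own z axis and vertical above 0.5 rad).
It fails at once if the robot knocks the jar, bowl or stand with more than 30 N (contact force between any of the fingers, the arm and organiser above 30 N).
It also fails if it takes over 64 s, if anything falls off the work surface, if the arm or the gripper's body presses on something with over 40 N, if the wrist force passes 120 N, or if a joint passes its speed limit or range.

## Working session

There is one attempt and no reset: what is moved stays moved. The work goes in short steps, Python scripts to look and compute and a tool call to move; the robot and the scene stay as the last step left them, time stands still between calls to the robot, and variables do not carry over. Pictures are saved under pics/ and viewed, about 8 in all and at most 12, crops included, and the job is handed in when it is done.

Besides the shell and the picture viewer there is one more tool, called after "Emit:" as a command line: name --pt "numbers of a row" for each row, then --argument value for the rest. send_rows: Moves the arm, as the interface text tells. Shifts and turns lie within -1 to 1; 1 stands for 0.2 m of shift or 90 degrees of turn. Its arguments: {"type":"object","properties":{"deltas":{"type":"array"}},"required":["deltas"]}

```bash
mkdir -p pics; cat > h.py <<'E'
import numpy as np, cv2
from bench import sensors, snapshot, sign_off, r
def ray(s,u,v,z):
    d=s["rotation"]@np.linalg.inv(s["intrinsics"])@np.array([u,v,1.0]); o=np.array(s["origin"])
    return o+d*(z-o[2])/d[2]
def pix(s,p):
    c=np.array(s["rotation"]).T@(np.array(p)-s["origin"]); q=s["intrinsics"]@c; return q[:2]/q[2]
E
python3 - <<'E'
from h import *
for n in ("top","scene"):
    s=snapshot(n); cv2.imwrite(f"pics/{n}0.png",s["pixels"]); np.save(f"pics/{n}0.npy",s,allow_pickle=True)
    print(n,s["intrinsics"],s["origin"],s["rotation"])
o=sensors.get_obs(); print(o["eef_pos"],o["orientation"],o["ft_force"],o["finger_gap"],r.grasp_offset,o["time"])
E
```

```text
top [[468.74734722   0.         257.16997402]
 [  0.         468.74734722 192.95604784]
 [  0.           0.           1.        ]] [0.35302528 0.03541711 1.28484278] [-0.70133893  0.7085983  -0.06366546  0.04425915]
scene [[368.28236959   0.         257.14096442]
 [  0.         368.28236959 192.2332566 ]
 [  0.           0.           1.        ]] [1.29100646 0.37519311 0.86523345] [ 0.49887884  0.77892137 -0.32139617 -0.2027459 ]
[0.19235772 0.62013867 0.23025103] [ 0.56975615  0.41878098 -0.42012754 -0.56876468] [-0.68620932  0.83626703 -0.20009133] 1.0018150299147726 -0.0187 0.1
```

View pics/top0.png

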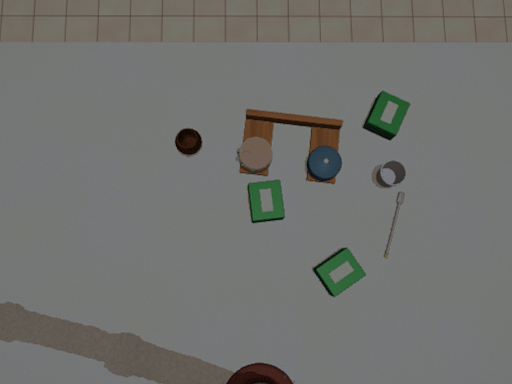

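View pics/scene0.png

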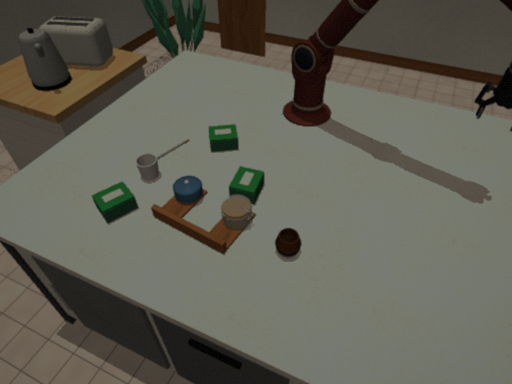

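Top view: three green tins at pixels (267,201), (341,272) and (387,115). The robot's left is image left, so the candidate is (267,201), just in front of the gap. Jar is at (256,154), bowl (325,162), rail (294,119), gourd (189,141), cup (390,175), bombilla (395,225). Next I measure, with one close crop.

```bash
cat > h.py <<'E'
import numpy as np, cv2
from scipy.spatial.transform import Rotation as R
from bench import sensors, snapshot, sign_off, r
def rot(s): return R.from_quat(s["rotation"]).as_matrix()
def ray(s,u,v,z):
    d=rot(s)@np.linalg.inv(s["intrinsics"])@np.array([u,v,1.0]); o=np.array(s["origin"])
    return o+d*(z-o[2])/d[2]
def pix(s,p):
    q=s["intrinsics"]@(rot(s).T@(np.array(p)-s["origin"])); return q[:2]/q[2]
def rect(s,m,z):
    """min-area rectangle of mask's outline cast on plane z: centre, sides, long-axis angle"""
    c=max(cv2.findContours(m,cv2.RETR_EXTERNAL,cv2.CHAIN_APPROX_NONE)[0],key=cv2.contourArea)
    P=np.array([ray(s,*p[0],z)[:2] for p in c],np.float32)
    b=cv2.boxPoints(cv2.minAreaRect(P*1000))/1000
    e=[b[1]-b[0],b[2]-b[1]]; l=max(e,key=np.linalg.norm); l=l*np.sign(l[0])
    return b.mean(0),sorted(map(np.linalg.norm,e)),np.arctan2(l[1],l[0])
def tinmask(s,at,lid=True,rad=60):
    h=cv2.cvtColor(s["pixels"],cv2.COLOR_BGR2HSV)
    m=cv2.inRange(h,(45,90,60 if lid else 10),(85,255,255))
    m=cv2.morphologyEx(m,cv2.MORPH_OPEN,np.ones((3,3)))
    k=np.zeros_like(m); cv2.circle(k,tuple(int(x) for x in at),rad,255,-1); m&=k
    c=cv2.findContours(m,cv2.RETR_EXTERNAL,cv2.CHAIN_APPROX_NONE)[0]
    o=np.zeros_like(m)
    if c: cv2.drawContours(o,[max(c,key=cv2.contourArea)],-1,255,-1)
    return o
E
python3 - <<'E'
from h import *
s=np.load("pics/top0.npy",allow_pickle=True).item(); q=np.load("pics/scene0.npy",allow_pickle=True).item()
h=cv2.cvtColor(s["pixels"],cv2.COLOR_BGR2HSV)
for p in [(275,190),(267,225),(250,187),(330,160),(295,118),(295,125),(258,170),(262,217)]: print(p,h[p[1],p[0]])
m=tinmask(s,(267,201),rad=35); print("tin",rect(s,m,.058))
wood=cv2.inRange(h,(3,100,30),(20,255,255)); k=np.zeros_like(wood); k[100:195,225:350]=255; wood&=k
ys,xs=np.nonzero(wood); print("wood bbox",xs.min(),xs.max(),ys.min(),ys.max())
blue=cv2.inRange(h,(95,80,30),(120,255,255)); ys,xs=np.nonzero(blue[140:190,295:350]); 
(c,rr)=cv2.minEnclosingCircle(np.c_[xs+295,ys+140].astype(np.float32)); print("bowl",c,rr)
cr=s["pixels"][95:235,220:360]; cr2=q["pixels"][150:260,140:300]
a=cv2.resize(cr,(560,560),interpolation=cv2.INTER_CUBIC)
cv2.imwrite("pics/c1.png",a)
E
```

```text
(275, 190) [ 65 133 100]
(267, 225) [ 90   2 119]
(250, 187) [ 66 138 100]
(330, 160) [101 119  79]
(295, 118) [ 13 163 102]
(295, 125) [45  5 98]
(258, 170) [14 78 62]
(262, 217) [ 65 129 105]
tin (array([ 0.5228675 , -0.02224628], dtype=float32), [np.float32(0.08407892), np.float32(0.100397296)], np.float32(0.10837846))
wood bbox 240 342 109 182
bowl (323.78125, 162.9375) 16.953763961791992
```

View pics/c1.png

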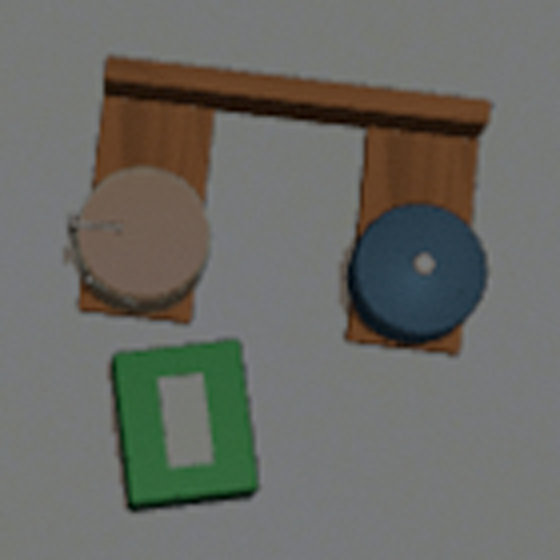

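The crop shows the tin (green, label up, crop centre (187,425)), jar lid (143,237), bowl (418,272), and block front inner corners at (190,323) and (346,340). The rail's top near edge runs from (106,80) to (488,120).

```bash
python3 - <<'E'
from h import *
s=np.load("pics/top0.npy",allow_pickle=True).item()
C=lambda u,v,z: ray(s,220+(u+.5)/4-.5,95+(v+.5)/4-.5,z)[:2]
# points: (crop px, z, organiser frame xy)
D=[((190,323),.010,(-.046,.054)),((346,340),.010,(-.046,-.054)),((461,353),.010,(-.046,-.134)),((80,310),.010,(-.046,.134)),
   ((106,83),.045,(.109,.134)),((488,122),.045,(.109,-.134)),((425,263),.074,(0,-.094))]
W=np.array([C(*p,z) for p,z,_ in D]); O=np.array([o for *_,o in D])
a=W-W.mean(0); b=O-O.mean(0)
yaw=np.arctan2((b[:,0]*a[:,1]-b[:,1]*a[:,0]).sum(),(a*b).sum())
M=np.array([[np.cos(yaw),-np.sin(yaw)],[np.sin(yaw),np.cos(yaw)]]); t=W.mean(0)-M@O.mean(0)
print("org",t,yaw); print("res mm",np.round((W-(O@M.T+t))*1000,1))
np.savez("org.npz",t=t,yaw=yaw)
c,sd,ang=rect(s,tinmask(s,(267,201),rad=35),.058)
print("tin in org",M.T@(c-t),ang-yaw)
sc=np.load("pics/scene0.npy",allow_pickle=True).item()
print("scene tin px",pix(sc,[*c,.058]),"rail top ends",[pix(sc,[*(M@np.array([.109,y])+t),.045]) for y in(.134,-.134)])
print(rect(sc,tinmask(sc,(247,180),rad=22),.058))
rm=R.from_quat(sensors.get_obs()["orientation"]).as_matrix(); print(np.round(rm,3))
for n,u,v,z in(("gourd",189,141,.068),("bomb",395,225,.01),("cup",392,173,.07)): print(n,ray(s,u,v,z)[:2])
E
```

```text
org [ 0.6372051  -0.08975122] -0.11937874785555394
res mm [[ 0.3  1.6]
 [ 0.4  0.7]
 [ 0.1  0.4]
 [ 0.5 -1.8]
 [-1.8 -2.5]
 [ 1.3  1.1]
 [-0.7  0.6]]
tin in org [-0.12156337  0.05340742] 0.2277572103489736
scene tin px [246.50129292 177.61319487] rail top ends [array([225.98980304, 239.75681583]), array([153.9662802 , 202.96968549])]
(array([ 0.52752507, -0.02017277], dtype=float32), [np.float32(0.0830435), np.float32(0.10039351)], np.float32(0.10050998))
[[ 0.296 -0.001 -0.955]
 [ 0.955 -0.002  0.296]
 [-0.002 -1.     0.   ]]
gourd [0.68172698 0.1805959 ]
bomb [ 0.45706397 -0.37834745]
cup [ 0.59073608 -0.35879196]
```

```bash
cat >> h.py <<'E'
g=np.load("org.npz"); T,YAW=g["t"],float(g["yaw"])
M2=np.array([[np.cos(YAW),-np.sin(YAW)],[np.sin(YAW),np.cos(YAW)]])
def org(x,y): return M2@np.array([x,y])+T
def toorg(p): return M2.T@(np.array(p)[:2]-T)
def goto(x,y,z,yaw):
    o=sensors.get_obs(); A=R.from_quat(o["orientation"]); c,s=np.cos(yaw),np.sin(yaw)
    B=R.from_matrix(np.array([[c,0,-s],[s,0,c],[0,-1,0]]))
    d=A.inv().apply(np.array([x,y,z])-o["eef_pos"])/.2; w=(A.inv()*B).as_rotvec()/(np.pi/2)
    print("row",np.round([*d,*w],3),"dist mm",round(np.linalg.norm(d)*200),"org",np.round(toorg(o["eef_pos"])*1000,1),"z",round(o["eef_pos"][2],4),"F",np.round(o["ft_force"],1),"t",round(o["time"],2))
E
python3 - <<'E'
from h import *
goto(.516,.0735,.23,.105)
print("A start", .516,.0635, "A end",org(-.12,.055))
E
```

```text
row [-2.131e+00  6.000e-03 -2.355e+00  1.000e-03  7.420e-01 -1.000e-03] dist mm 635 org [-526.2  651.9] z 0.2303 F [-0.7  0.8 -0.2] t 0.1
A start 0.516 0.0635 A end [ 0.52460941 -0.02085122]
```

Emit:
send_rows --pt "0 -0.2 0 -0.22 0 0 0" --pt "0 -0.4 0 -0.45 0 0 0" --pt "0 -0.6 0 -0.67 0 0 0" --pt "0 -0.8 0 -0.9 0 0 0" --pt "0 -0.8 0 -0.9 0 0 0"

```text
time: 0.72
eef_pos: [0.321, 0.4082, 0.2305]
orientation: [0.574, 0.415, -0.417, -0.57]
ft_force: [0.4, -0.3, -0.3]
finger_gap: 0.5
```

Emit:
send_rows --pt "0 -0.2 0 -0.22 0 0.1 0" --pt "0 -0.4 0 -0.45 0 0.2 0" --pt "0 -0.6 0 -0.67 0 0.3 0" --pt "0 -0.8 0 -0.9 0 0.4 0" --pt "0 -0.8 0 -0.9 0 0.5 0" --pt "0 -0.8 0 -0.9 0 0.6 0" --pt "0 -0.8 0 -0.9 0 0.7 0" --pt "0 -0.8 0 -0.9 0 0.74 0"

```text
time: 1.72
eef_pos: [0.4427, 0.202, 0.2316]
orientation: [0.709, 0.034, -0.034, -0.704]
ft_force: [0.3, 0.8, -0.0]
finger_gap: 0.501
```

```bash
python3 - <<'E'
from h import *
goto(.516,.0735,.1,.105);goto(.516,.0735,.02,.105); print(sensors.get_obs()["finger_gap"])
E
```

```text
row [ 0.303  0.662 -0.671  0.004 -0.006 -0.   ] dist mm 198 org [-227.8  266.5] z 0.2316 F [ 0.3  0.8 -0. ] t 1.73
row [ 0.304  1.062 -0.668  0.004 -0.006 -0.   ] dist mm 258 org [-227.8  266.5] z 0.2316 F [ 0.3  0.8 -0. ] t 1.73
0.5011570649449363
```

Emit:
send_rows --pt "0 0.1 0.15 -0.22 0 0 0" --pt "0 0.2 0.35 -0.45 0 0 0" --pt "0 0.3 0.55 -0.67 0 0 0" --pt "0 0.3 0.66 -0.67 0 0 0" --pt "0 0.3 0.66 -0.67 0 0 0"

```text
time: 2.35
eef_pos: [0.514, 0.0741, 0.0984]
orientation: [0.708, 0.032, -0.036, -0.704]
ft_force: [0.3, -0.1, 0.4]
finger_gap: 0.497
```

```bash
python3 - <<'E'
from h import *
goto(.516,.0735,.018,.105)
s=snapshot("scene"); a=s["pixels"][90:250,160:340]; cv2.imwrite("pics/s1.png",cv2.resize(a,None,fx=4,fy=4,interpolation=cv2.INTER_CUBIC)[:600,:800])
E
```

```text
row [ 0.012  0.402 -0.002  0.004 -0.006 -0.003] dist mm 80 org [-141.9  148. ] z 0.0984 F [ 0.3 -0.1  0.4] t 2.35
```

View pics/s1.png

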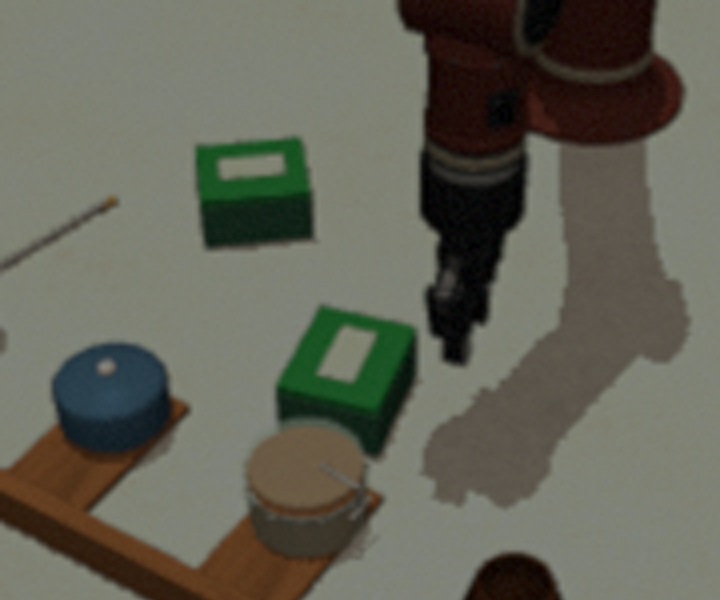

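The gripper (crop (455,340)) stands clear to the left of the tin (345,365). Descending and then nudging into contact.

Emit:
send_rows --pt "0 0.01 0.15 0 0 0 0" --pt "0 0.01 0.3 0 0 0 0" --pt "0 0.01 0.39 0 0 0 0" --pt "0 0.01 0.4 -0.06 0 0 0" --pt "0 0.01 0.4 -0.12 0 0 0" --pt "0 0.01 0.4 -0.14 0 0 0"

```text
time: 3.15
eef_pos: [0.5206, 0.045, 0.0212]
orientation: [0.709, 0.034, -0.033, -0.704]
ft_force: [-0.1, -0.8, -0.1]
finger_gap: 0.499
```

```bash
python3 - <<'E'
from h import *
goto(*org(-.12,.055),.018,YAW)
s=snapshot("top"); c=tinmask(s,(267,201),rad=35); b=rect(s,c,.058);print(b,toorg(b[0]),b[2]-YAW)
a=s["pixels"][125:225,200:350]; cv2.imwrite("pics/t1.png",cv2.resize(a,None,fx=4,fy=4,interpolation=cv2.INTER_CUBIC))
E
```

```text
row [-0.011  0.018 -0.33   0.004  0.137  0.001] dist mm 66 org [-131.9  119.9] z 0.0212 F [-0.1 -0.8 -0.1] t 3.15
(array([ 0.52264726, -0.02210682], dtype=float32), [np.float32(0.08439453), np.float32(0.10080193)], np.float32(0.10853846)) [-0.12179865  0.05351965] 0.22791721
```

View pics/t1.png

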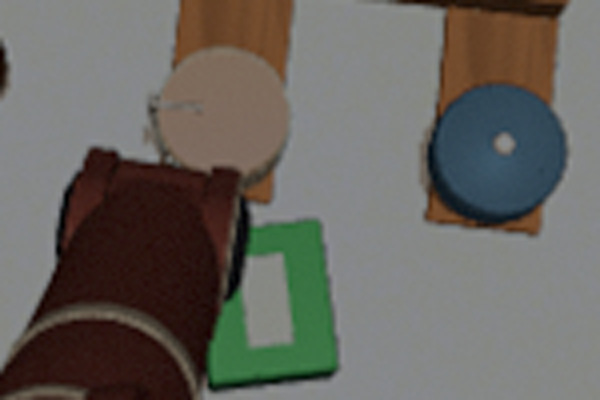

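Emit:
send_rows --pt "0 0 0.01 -0.04 0 0 0" --pt "0 0 0.01 -0.08 0 0.02 0" --pt "0 0 0.01 -0.12 0 0.04 0" --pt "0 0 0.01 -0.16 0 0.06 0" --pt "0 0.005 0.01 -0.2 0 0.08 0" --pt "0 0.005 0.01 -0.24 0 0.1 0" --pt "0 0.01 0.01 -0.28 0 0.12 0" --pt "0 0.01 0.01 -0.28 0 0.12 0"

```text
time: 4.2
eef_pos: [0.5275, -0.0128, 0.0193]
orientation: [0.709, -0.034, 0.034, -0.703]
ft_force: [-0.3, -0.7, 0.7]
finger_gap: 0.498
```

```bash
cat >> h.py <<'E'
def look():
    for n in("top","scene"):
        s=snapshot(n); p=pix(s,[*org(-.1,.01),.058]); b=rect(s,tinmask(s,p,rad=35 if n=="top" else 28),.058)
        print(n,"centre org mm",np.round(toorg(b[0])*1000,1),"sides",np.round(np.array(b[1])*1000),"relyaw",round(float(b[2]-YAW),3))
        cv2.imwrite(f"pics/{n}_last.png",s["pixels"])
E
python3 - <<'E'
from h import *
goto(*org(-.116,.055),.018,YAW); look()
E
```

```text
row [ 0.009  0.007 -0.042  0.005  0.015  0.001] dist mm 9 org [-118.1   63.3] z 0.0193 F [-0.3 -0.7  0.7] t 4.2
top centre org mm [-121.4   -4.6] sides [ 57. 101.] relyaw 0.023
scene centre org mm [-108.1  -11.9] sides [ 62. 111.] relyaw 0.485
```

Occlusion by the arm hides the tin's left side. Its right edge (y≈-33 mm) implies a centre at y≈+9 mm and a yaw of about 0.023, consistent with the tool. Finishing the side push, then backing off and looking.

Emit:
send_rows --pt "0 0 0 -0.02 0 0.008 0" --pt "0 0 0 -0.042 0 0.015 0" --pt "0 0 0 -0.045 0 0.015 0" --pt "0 0 0 -0.045 0 0.015 0"

```text
time: 4.8
eef_pos: [0.5261, -0.0217, 0.0192]
orientation: [0.709, -0.042, 0.042, -0.703]
ft_force: [-0.8, 0.2, -0.3]
finger_gap: 0.498
```

Emit:
send_rows --pt "0 0 0 0.1 0 0 0" --pt "0 0 0 0.25 0 0 0" --pt "0 -0.1 -0.2 0.4 0 0 0" --pt "0 -0.3 -0.4 0.4 0 0 0" --pt "0 -0.5 -0.5 0.4 0 0 0" --pt "0 -0.5 -0.5 0.4 0 0 0"

```text
time: 5.55
eef_pos: [0.4338, 0.0705, 0.1196]
orientation: [0.709, -0.042, 0.041, -0.703]
ft_force: [0.2, -1.0, 0.0]
finger_gap: 0.501
```

```bash
python3 - <<'E'
from h import *
goto(*org(-.215,0),.12,YAW+np.pi/2); look()
E
```

```text
row [ 0.029  0.004 -0.674  0.004 -0.999 -0.004] dist mm 135 org [-221.1  134.9] z 0.1196 F [ 0.2 -1.   0. ] t 5.55
top centre org mm [-1.228e+02  1.000e-01] sides [ 84. 100.] relyaw -0.001
scene centre org mm [-117.9    2.8] sides [ 82. 100.] relyaw 0.008
```

View pics/top_last.png

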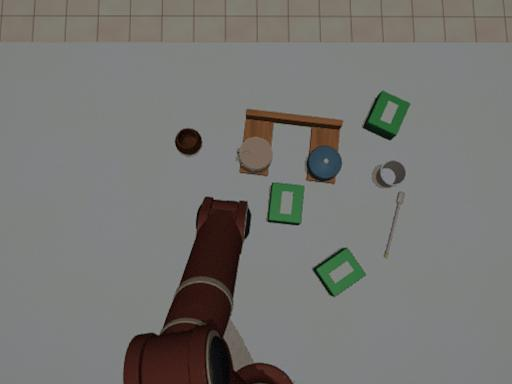

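Top view: tin at (286,204) is on the centre line and aligned (organiser frame x -121, y ≈ 0–3 mm, yaw ≈ 0). The gourd, cup and bombilla are unmoved. Now I go round behind it.

Emit:
send_rows --pt "0 0 0 0 0 -0.11 0" --pt "0 0 0 0 0 -0.22 0" --pt "0 0 0 -0.1 0 -0.33 0" --pt "0 0 0 -0.2 0 -0.44 0" --pt "0 0.03 0 -0.3 0 -0.55 0" --pt "0 0.06 0 -0.4 0 -0.66 0" --pt "0 0.09 0 -0.55 0 -0.77 0" --pt "0 0.09 0 -0.67 0 -0.88 0"

```text
time: 6.65
eef_pos: [0.4406, -0.0674, 0.1192]
orientation: [0.573, 0.417, -0.42, -0.567]
ft_force: [-1.1, 0.4, -0.5]
finger_gap: 0.501
```

```bash
python3 - <<'E'
from h import *
goto(*org(-.205,0),.02,YAW+np.pi/2)
E
```

```text
row [ 0.003  0.496  0.039  0.003 -0.118 -0.006] dist mm 100 org [-197.9   -1.2] z 0.1192 F [-1.1  0.4 -0.5] t 6.65
```

Emit:
send_rows --pt "0 0 0 0.04 0 -0.118 0" --pt "0 0 0 0.04 0 -0.118 0" --pt "0 0 0.2 0.04 0 -0.118 0" --pt "0 0 0.4 0.04 0 -0.118 0" --pt "0 0 0.5 0.04 0 -0.118 0" --pt "0 0 0.5 0.04 0 -0.118 0"

```text
time: 7.4
eef_pos: [0.4331, -0.0657, 0.0176]
orientation: [0.532, 0.466, -0.471, -0.527]
ft_force: [0.2, -0.2, 0.6]
finger_gap: 0.496
```

```bash
python3 - <<'E'
from h import *
goto(*org(-.10,0.0005),.02,YAW+np.pi/2)
E
```

```text
row [ 0.005 -0.012 -0.527  0.    -0.001 -0.006] dist mm 106 org [-205.5   -0.4] z 0.0176 F [ 0.2 -0.2  0.6] t 7.4
```

Emit:
send_rows --pt "0 0 0 -0.05 0 0 0" --pt "0 0 0 -0.1 0 0 0" --pt "0 0 0 -0.15 0 0 0" --pt "0 0 0 -0.2 0 0 0" --pt "0 0.003 0 -0.25 0 0 0" --pt "0 0.003 0 -0.3 0 0 0" --pt "0 0.003 0 -0.35 0 0 0" --pt "0 0.003 0 -0.35 0 0 0"

```text
time: 8.4
eef_pos: [0.5056, -0.0738, 0.0178]
orientation: [0.533, 0.468, -0.47, -0.526]
ft_force: [-0.0, -0.3, -0.2]
finger_gap: 0.503
```

```bash
python3 - <<'E'
from h import *
goto(*org(-.06,0.0005),.02,YAW+np.pi/2); look()
a=cv2.imread("pics/top_last.png")[95:235,220:360]; cv2.imwrite("pics/t2.png",cv2.resize(a,(560,560),interpolation=cv2.INTER_CUBIC))
E
```

```text
row [ 0.002 -0.009 -0.363  0.004 -0.001 -0.006] dist mm 73 org [-132.6    0.2] z 0.0178 F [-0.  -0.3 -0.2] t 8.4
top centre org mm [-30.3   1.9] sides [25. 83.] relyaw 1.683
scene centre org mm [-64.6   3.4] sides [85. 97.] relyaw -0.024
```

View pics/t2.png

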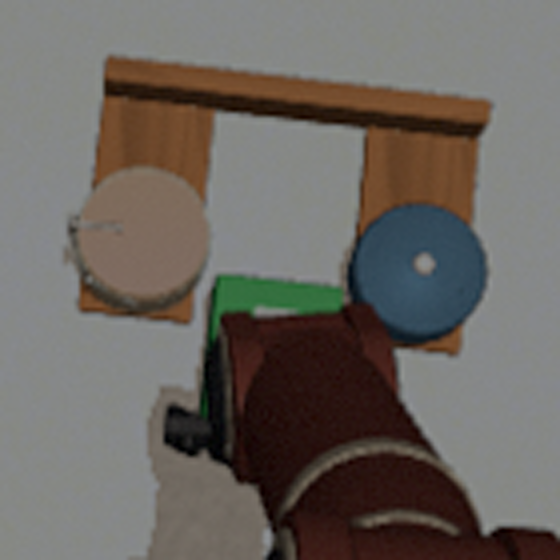

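The tin's front edge (crop (218,275)–(343,290)) is entering centred and square. Continuing slowly through the gap.

Emit:
send_rows --pt "0 0 0 -0.03 0 0 0" --pt "0 0 0 -0.06 0 0 0" --pt "0 0 0 -0.09 0 0 0" --pt "0 0 0 -0.12 0 0 0" --pt "0 0 0 -0.15 0 0 0" --pt "0 0 0 -0.18 0 0 0" --pt "0 0 0 -0.21 0 0 0" --pt "0 0 0 -0.24 0 0 0"

```text
time: 9.5
eef_pos: [0.5526, -0.0795, 0.0179]
orientation: [0.532, 0.467, -0.47, -0.526]
ft_force: [-1.0, 0.3, -1.3]
finger_gap: 0.503
```

```bash
python3 - <<'E'
from h import *
goto(*org(-.02,0.0),.02,YAW+np.pi/2); look()
a=cv2.imread("pics/scene_last.png")[150:260,140:300]; cv2.imwrite("pics/s2.png",cv2.resize(a,(800,550),interpolation=cv2.INTER_CUBIC))
E
```

```text
row [-0.    -0.009 -0.326  0.003 -0.001 -0.006] dist mm 65 org [-85.2   0.1] z 0.0179 F [-1.   0.3 -1.3] t 9.5Traceback (most recent call last):
  File "<stdin>", line 2, in <module>
  File "h.py", line 37, in look
    s=snapshot(n); p=pix(s,[*org(-.1,.01),.058]); b=rect(s,tinmask(s,p,rad=35 if n=="top" else 28),.058)
                                                    ~~~~^^^^^^^^^^^^^^^^^^^^^^^^^^^^^^^^^^^^^^^^^^^^^^^^
  File "h.py", line 12, in rect
    c=max(cv2.findContours(m,cv2.RETR_EXTERNAL,cv2.CHAIN_APPROX_NONE)[0],key=cv2.contourArea)
ValueError: max() iterable argument is empty
```

```bash
sed -i 's/def look():/def look(x=-.1,y=0):/; s/org(-.1,.01)/org(x,y)/' h.py; python3 - <<'E'
from h import *
s=snapshot("scene"); b=rect(s,tinmask(s,pix(s,[*org(-.02,0),.058]),rad=28),.058); print(toorg(b[0]),b[1],b[2]-YAW)
a=s["pixels"][150:260,140:300]; cv2.imwrite("pics/s2.png",cv2.resize(a,(800,550),interpolation=cv2.INTER_CUBIC))
E
```

```text
[-0.01824801  0.00328928] [np.float32(0.086807944), np.float32(0.10032119)] -0.020739272
```

View pics/s2.png

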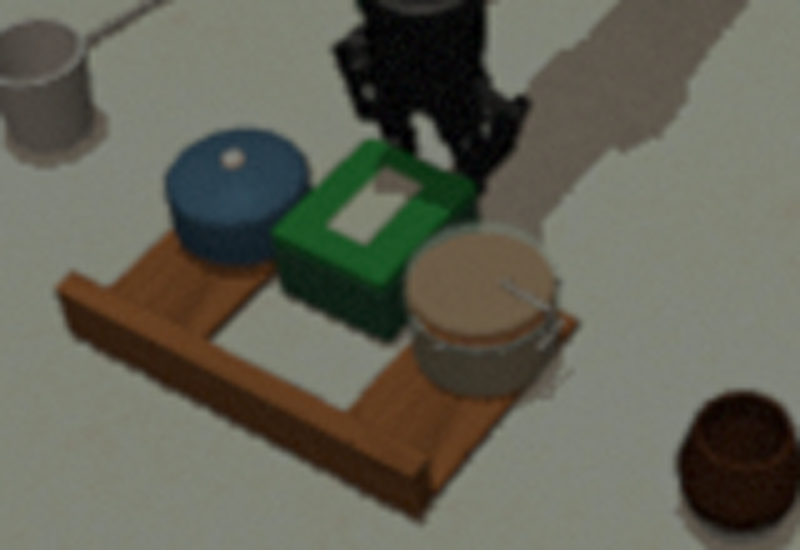

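The tin is midway in the gap, flat and centred. The gripper's outer linkage looks wide (crop (345,60)–(525,105)). To keep clear of the jar and bowl I'll back off a little, raise the tool to z≈0.036 and narrow the fingers before pushing on.

Emit:
send_rows --pt "0 0 0 0.05 0 0 0" --pt "0.5 0 -0.05 0.05 0 0 0" --pt "0.5 0 -0.09 0.05 0 0 0" --pt "0.5 0 -0.09 0.05 0 0 0"

```text
time: 10.1
eef_pos: [0.545, -0.0783, 0.0375]
orientation: [0.534, 0.469, -0.469, -0.525]
ft_force: [0.1, -0.1, -0.9]
finger_gap: 0.248
```

```bash
python3 - <<'E'
from h import *
goto(*org(-.03,0.0),.036,YAW+np.pi/2); print(sensors.get_obs()["finger_gap"])
E
```

```text
row [-0.001  0.011 -0.315  0.006 -0.001 -0.006] dist mm 63 org [-92.9   0.4] z 0.0375 F [ 0.1 -0.1 -0.9] t 10.1
0.24822248910337633
```

Emit:
send_rows --pt "0.5 0 0.01 -0.04 0 0 0" --pt "0.5 0 0.01 -0.08 0 0 0" --pt "0.5 0 0.01 -0.12 0 0 0" --pt "0.5 0 0.01 -0.16 0 0 0" --pt "0.5 0 0.01 -0.2 0 0 0" --pt "0.5 0 0.01 -0.24 0 0 0" --pt "0.5 0 0.01 -0.28 0 0 0" --pt "0.5 0 0.01 -0.3 0 0 0"

```text
time: 11.1
eef_pos: [0.6053, -0.0856, 0.0361]
orientation: [0.534, 0.469, -0.469, -0.524]
ft_force: [-3.1, -0.4, -0.9]
finger_gap: 0.255
```

```bash
python3 - <<'E'
from h import *
goto(*org(-.008,0.0),.036,YAW+np.pi/2)
s=snapshot("scene"); b=rect(s,tinmask(s,pix(s,[*org(.035,0),.058]),rad=28),.058); print(toorg(b[0]),b[1],b[2]-YAW)
a=s["pixels"][150:260,140:300]; cv2.imwrite("pics/s3.png",cv2.resize(a,(800,550),interpolation=cv2.INTER_CUBIC))
E
```

```text
row [-0.001  0.002 -0.121  0.007 -0.001 -0.006] dist mm 24 org [-32.2   0.3] z 0.0361 F [-3.1 -0.4 -0.9] t 11.1
[0.03488328 0.00226032] [np.float32(0.08575466), np.float32(0.09981651)] -0.026828453
```

View pics/s3.png

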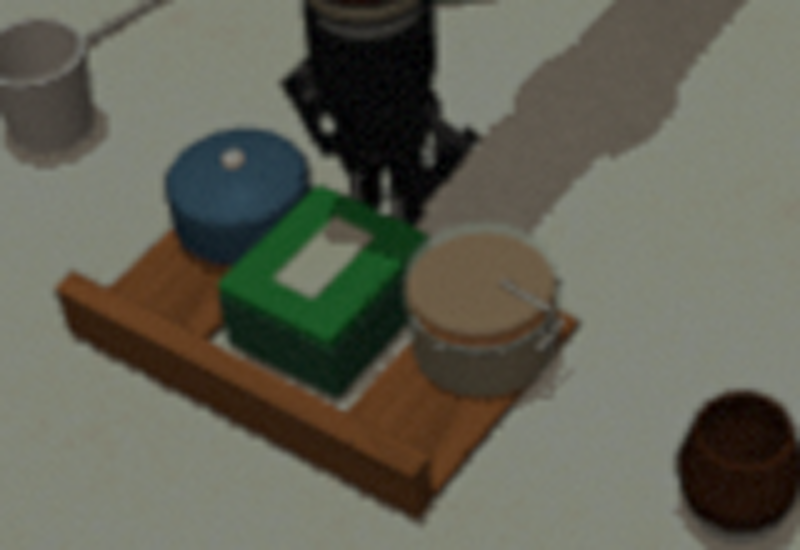

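The tin (crop (325,265)) is flat and square, about 20 mm from the rail, and the linkage is above jar and bowl height. Final slow push with force checks.

Emit:
send_rows --pt "0.5 0 0 -0.02 0 0 0" --pt "0.5 0 0 -0.04 0 0 0" --pt "0.5 0 0 -0.06 0 0 0" --pt "0.5 0 0 -0.075 0 0 0" --pt "0.5 0 0 -0.085 0 0 0" --pt "0.5 0 0 -0.09 0 0 0"

```text
time: 11.9
eef_pos: [0.6236, -0.0878, 0.0363]
orientation: [0.534, 0.469, -0.468, -0.524]
ft_force: [-1.6, 0.0, -1.0]
finger_gap: 0.256
```

Emit:
send_rows --pt "0.5 0 0 -0.008 0 0 0" --pt "0.5 0 0 -0.014 0 0 0" --pt "0.5 0 0 -0.02 0 0 0"

```text
time: 12.28
eef_pos: [0.6276, -0.0883, 0.0363]
orientation: [0.534, 0.469, -0.468, -0.524]
ft_force: [-2.2, 0.2, -1.5]
finger_gap: 0.25
```

Emit:
send_rows --pt "0.5 0 0 -0.006 0 0 0" --pt "0.5 0 0 -0.01 0 0 0"

```text
time: 12.52
eef_pos: [0.6297, -0.0886, 0.0364]
orientation: [0.534, 0.469, -0.468, -0.524]
ft_force: [-2.2, -0.8, -0.9]
finger_gap: 0.246
```

Emit:
send_rows --pt "0.5 0 0 -0.006 0 0 0" --pt "0.5 0 0 -0.01 0 0 0"

```text
time: 12.78
eef_pos: [0.6318, -0.0888, 0.0364]
orientation: [0.534, 0.469, -0.468, -0.524]
ft_force: [-1.4, 0.4, -1.8]
finger_gap: 0.245
```

Emit:
send_rows --pt "0.5 0 0 -0.006 0 0 0" --pt "0.5 0 0 -0.01 0 0 0"

```text
time: 13.02
eef_pos: [0.6319, -0.0888, 0.0364]
orientation: [0.533, 0.468, -0.47, -0.525]
ft_force: [-6.1, 1.4, 4.2]
finger_gap: 0.249
```

```bash
python3 - <<'E'
from h import *
goto(*org(-.008,0.0),.036,YAW+np.pi/2)
s=snapshot("scene"); b=rect(s,tinmask(s,pix(s,[*org(.057,0),.058]),rad=28),.058); print(toorg(b[0]),b[1],b[2]-YAW)
E
```

```text
row [-0.001  0.002  0.013  0.004 -0.001 -0.006] dist mm 3 org [-5.4  0.3] z 0.0364 F [-6.1  1.4  4.2] t 13.03
[0.06030802 0.00162196] [np.float32(0.08578325), np.float32(0.100391306)] -0.014482066
```

The tool has stopped and force is rising, so the tin is on the rail. One more light press, then retreat straight back and up.

Emit:
send_rows --pt "0.5 0 0 -0.008 0 0 0" --pt "0.5 0 0 -0.012 0 0 0"

```text
time: 13.32
eef_pos: [0.6319, -0.0888, 0.0364]
orientation: [0.532, 0.467, -0.471, -0.527]
ft_force: [-7.4, 0.6, 4.7]
finger_gap: 0.247
```

Emit:
send_rows --pt "0.5 0 0 0.05 0 0 0" --pt "0.5 0 0 0.15 0 0 0" --pt "0.5 0 -0.2 0.35 0 0 0" --pt "0.5 0 -0.4 0.6 0 0 0" --pt "0.5 0 -0.6 0.8 0 0 0" --pt "0.5 0 -0.6 0.8 0 0 0" --pt "0.5 0 -0.6 0.8 0 0 0"

```text
time: 14.2
eef_pos: [0.4747, -0.0686, 0.1567]
orientation: [0.533, 0.468, -0.47, -0.526]
ft_force: [-0.1, -0.5, 0.6]
finger_gap: 0.252
```

```bash
python3 - <<'E'
from h import *
look(.057,0); o=sensors.get_obs(); print(o["eef_pos"],o["ft_force"],o["joint_velocities"])
a=cv2.imread("pics/top_last.png")[90:290,160:420]; cv2.imwrite("pics/t9.png",cv2.resize(a,(780,600),interpolation=cv2.INTER_CUBIC))
E
```

```text
top centre org mm [56.2  0.4] sides [ 85. 101.] relyaw -0.004
scene centre org mm [60.6  2.2] sides [ 85. 100.] relyaw -0.022
[ 0.47416586 -0.06853347  0.15555716] [ 0.39452258 -1.10714622  0.20843852] [-0.00042446  0.01582695  0.00066985  0.00435529 -0.00118868  0.00691113
 -0.00081997]
```

View pics/t9.png

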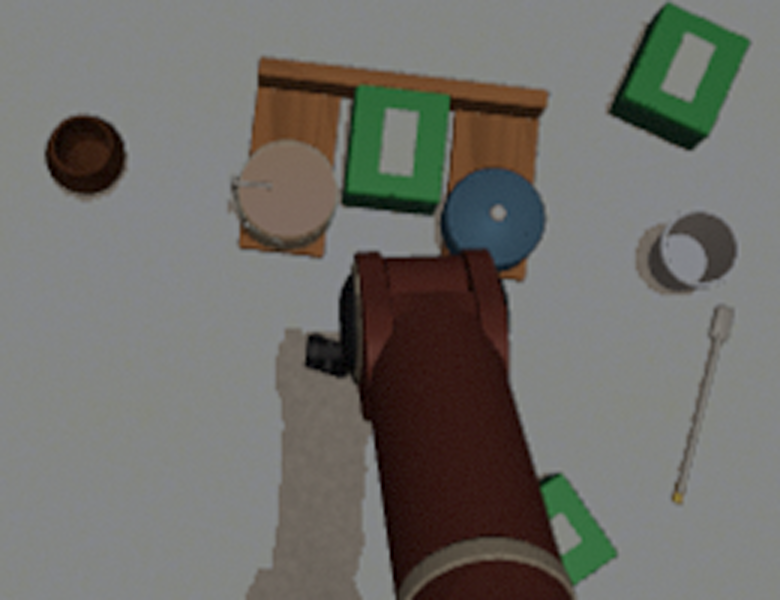

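The tin (crop (398,148)) sits flush and square against the rail. The gourd (86,155), cup (695,252) and bombilla (703,405) are in place, and the arm is clear. Handing in.

```bash
python3 -c "
from bench import sign_off
print(sign_off())"
```

```text
the job is handed in; nothing more can be done
None
```

The green tin farthest to the robot's left is home against the back rail, and the job is handed in. No verdict was reported.

- **What I did:** I pushed the tin sideways onto the gap's centre line and turned it straight. I then pushed it lengthwise between jar and bowl to the rail and backed the arm off clear, by about 14 s of the 64 s allowed.
- **Top camera, last check:** the tin's centre is at x = 56.2 mm, y = 0.4 mm in the stand's frame, and it is square to within 0.004 rad.
- **Scene camera, last check:** it gave x = 60.6 mm, y = 2.2 mm and 0.022 rad. That is about 4 mm further along x than the top camera. It had read about 5 mm further for the same pose before the tin was moved, so I take it as a calibration offset. Both readings are within the limits.
- **Contact with the rail:** the tool stopped moving as the force rose to about 7 N, which confirms the tin is on the rail. No force reading showed a knock.
- **Other items:** the gourd, cup and bombilla look unmoved in the last picture. I judged this by eye and did not measure their positions again.

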